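# Turn the pump dial up four clicks and start it

### The arm

A 6-joint arm with a two-finger parallel gripper is mounted at the origin on a cart in front of the work surface, level with it; the furniture and walls round the work are solid. World frame = base frame: x ahead of the robot, y to its left, z up, the work surface at z = 0. Lengths are in mm, angles in rad, forces in N, time in s.
With the tool pointing down it reaches from about 300 to 775 mm from the base axis. Payload 14.6 kg.
Tool frame: the origin (TCP) lies at the very end of the fingers, on their centre line; the grasp point (between the pads) lies manip.grasp_offset behind it (manip.grasp_offset is the distance from the TCP to the grasp point, in mm); z points along the fingers, y is the direction in which the jaws open and shut (so a half turn about z gives the same grasp; the last joint's range is limited). The gripper opens to 94 mm and grips with 3 to 60 N. Pads are 16 mm wide; open, the fingers measure 119 mm over their backs; the gripper's body (75 mm by 177 mm) begins 78 mm behind the grasp point.
Start: joints at [1.256, 0.3, 1.521, -0, 1.321, -0.067], TCP at [134.897, 533.19, 205.446] pointing down, gripper open.
Joint ranges: [-3.03, 3.03], [-0.79, 2.21], [0.23, 2.52], [-1.04, 4.18], [0, 3.07], [-2.55, 2.55]. Speed limits (rad/s): [2.22, 2.22, 2.57, 3.14, 3.14, 3.14].

### API

Orientations are given as [roll, pitch, yaw] about the fixed x, y, z axes, in that order (R = Rz(yaw) Ry(pitch) Rx(roll)).
In Python, from cell import manip gives the robot as it stands.
- The arm moves only by the tool send_rows, never from a script. Its argument "commands" is a list of rows, each a list of 2 entries, a list of its own where there are three numbers: the shift along the tool's x, y, z in m, then the turn about the tool's z in rad. A call has exactly 8 rows; each row is the pose to reach, as a shift and turn from the pose commanded when the call began, along the tool's axes at that moment; what a row does not reach only later rows make up. A row lasts 1/12 s, in which the tool goes at most 41.7 mm and 7.16 degrees, less where a joint would pass 70% of its speed; a pose out of reach is approached as far as the arm can. A call with a gripper value outside its range is refused whole. "hand" is the closure, from -1 (fully open) to 1 (shut), so that 0 is half open, set as the call begins (left out, the last holds). The fingers move at their own pace and stop on an object; "force" is the grip in N (left out, the last holds). Time passes only in rows, so rows that repeat a pose let the fingers close, or fill a call up. It gives the time, the measured TCP pose, the force and the opening at its end, in the units of the state.
- manip.read_state(): the state, without advancing time (a new reading comes with each control period).
- manip.camera(name): name is "scene" or "top"; returns the picture (400x640x3 uint8, red, green, blue); there is no depth.
- manip.camera_model(name): a dict with "K" (3x3 intrinsics, pixels), "eye" and "attitude" of the camera in the world. Camera axes: x right, y down, z forward; pixel columns grow to the right and rows downward; lengths in mm; the calibration is good to about 2 mm. A picture is of the moment at which its call begins. camera_model takes no time and is no camera call.
- manip.sign_off(): hands the job in, once; it reports no verdict.
The state is a dict: "clock": time; "joints": joint angles; "qd": joint speeds; "effort": joint torques, N m; "eef_pos": TCP position; "eef_rot": TCP orientation; "wrist_force": force on the tool from outside, world axes, zero at the start; "moment": the same for the moment, N m; "finger_gap": finger opening in mm.
Only numpy, scipy, OpenCV 4.12 (cv2) and the standard library are available. Lean on these libraries where they do the work, as an engineer would, in place of code of your own. Each camera call takes 0.05 s, during which the arm holds its last target.

### The job

Set the small laboratory pump four speed steps higher: with a fingertip, push the pointer of its click-stop dial clockwise (seen from above) by exactly four clicks, never further and never back past where it stood, and leave it resting in that fourth click. Then press the round start key right down and let it come up again; do not press the square stop key, and do not press start before the dial is set. Touch only: do not grip or force the dial, and do not knock, shift or lift the bottle, beaker and flask that stand round the pump.

Things in the scene. Friction and masses are not known exactly. Their poses are not given: they have to be found in the camera images.
- pump: White bench pump, 160 (x) x 190 (y) x 75 mm high, fixed to the trolley; origin at the centre of its underside, z up, its front (black round pump head, 16 mm proud) faces its -x. On its flat top: the dial (centre 5 mm to +x, 40 mm to +y) and two keys (62 mm to -y, one 35 mm to +x, one 35 mm to -x); which key is where changes.
- dial_ring: Fixed round skirt of the dial, aluminium, 104 mm diameter, 3 mm thick, with 18 black ticks, one at each click; origin on the dial's vertical axis at the height of the pump's top (75 mm above the work surface); its own +x is where the pointer stands at the start (any direction).
- dial_center (a point): Point on the vertical axis of the click-stop dial, at the height of its face, 89 mm above the work surface. The dial is a black disc of 86 mm diameter, 14 mm high with its skirt. On its face stand a hub of 24 mm diameter, 18 mm high, and one pointer bar from the hub to 42 mm from the axis, 9 mm thick, 17.5 mm high above the face, with a white line along it.
- pointer_tip (a point): Outer end of the pointer bar, at half its height (8.5 mm above the dial's face), 42 mm from the axis.
- dial (a joint): Angle of the dial in rad, 0 at the start, growing clockwise from above. 18 clicks a turn: a click is 0.349 rad (20 degrees), rest positions at whole multiples (four clicks = 1.396). Turning takes up to about 5 N at 32 mm from the axis; past the half-way crest the dial springs on into the next rest, short of that it springs back. No end stop within 10 clicks.
- start_body (a joint): Travel of the round start key in m: 0 up, 0.005 fully down; spring return, about 2 N to start it and 5 N fully down.
- start_top (a point): Centre of the top of the round start key: white disc of 28 mm diameter, 10 mm above the pump's top when up.
- stop_body (a joint): Travel of the square stop key in m: 0 up, 0.005 fully down; spring as the start key.
- stop_top (a point): Centre of the top of the square stop key: white, 26 x 26 mm, 10 mm above the pump's top when up.
- reagent_b: White screw-cap bottle, 58 mm diameter, 123 mm high, loose, on the trolley to the left (+y) of the pump; origin at the centre of its underside, z up.
- beaker: Clear beaker, 72 mm diameter, 90 mm high, loose, to the right (-y) of the pump; origin at the centre of its underside, z up.
- flask: Clear conical flask, 78 mm diameter, 135 mm high, loose, behind (+x) the pump; origin at the centre of its underside, z up.
Things that resemble listed ones, but are neither listed nor needed, are in the scene too. Leave any pink look-alike of the flask alone. What is shaped like the reagent_b but blue is not meant.

How it is judged:
By the outcome, as a careful person would: the job done as asked, in the order asked, and still so for the second after the job is handed in, with the robot touching nothing.
It also fails if it takes over 51 s, if anything falls off the work surface, if the arm or the gripper's body presses on something with over 40 N, if the wrist force passes 120 N, or if a joint passes its speed limit or range.

## Working session

There is one attempt and no reset: what is moved stays moved. The work goes in short steps, Python scripts to look and compute and a tool call to move; the robot and the scene stay as the last step left them, time stands still between calls to the robot, and variables do not carry over. Pictures are saved under pics/ and viewed, and the job is handed in when it is done.

Besides the shell and the picture viewer there is one more tool, called as name([rows], argument=value, ...), one row to a line, values as JSON. send_rows: Moves the arm, as the interface text tells. Its arguments: {"type":"object","properties":{"commands":{"type":"array","items":{"type":"array"}},"hand":{"type":"number"},"force":{"type":"number"}},"required":["commands"]}

```bash
mkdir -p pics; ls
python3 - <<'E'
from cell import manip
import cv2,numpy as np
np.set_printoptions(precision=3,suppress=True)
for n in("scene","top"):
    im=manip.camera(n); cv2.imwrite(f"pics/{n}0.png",im[:,:,::-1]); m=manip.camera_model(n)
    for k in m: print(n,k,np.array(m[k]).tolist())
print(manip.read_state()); print(manip.grasp_offset)
E
```

```text
pics
scene K [[378.0648567413599, 0.0, 308.86432580415845], [0.0, 378.0648567413599, 196.5913210606795], [0.0, 0.0, 1.0]]
scene eye [229.31788902198178, 578.0703065632378, 452.83530798392616]
scene attitude [-2.042605701212538, -0.00048555491049939725, -2.628640001673774]
top K [[442.7406204923706, 0.0, 324.71491878042383], [0.0, 442.7406204923706, 197.90960736590617], [0.0, 0.0, 1.0]]
top eye [549.9945014744002, -103.3317132750789, 975.3717951126594]
top attitude [-3.066270199491838, 0.025584261919842755, -1.5653296796768523]
{'clock': 0.1, 'joints': array([ 1.256,  0.3  ,  1.521,  0.   ,  1.321, -0.067]), 'qd': array([-0.002, -0.001, -0.002, -0.001, -0.   ,  0.001]), 'effort': array([  0.   , -53.265, -35.328,   0.071,   0.023,  -0.   ]), 'eef_pos': array([134.832, 532.988, 204.983]), 'eef_rot': array([-3.141, -0.   ,  2.894]), 'wrist_force': array([-0.512,  0.192, -0.52 ]), 'moment': array([0.002, 0.025, 0.067]), 'finger_gap': 93.9614893970737}
18.8
```

View pics/scene0.png

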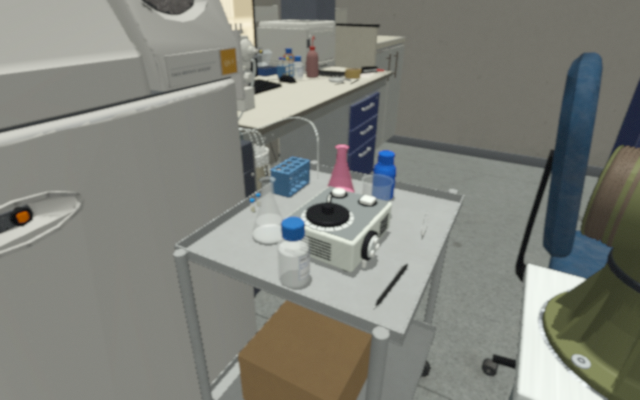

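View pics/top0.png

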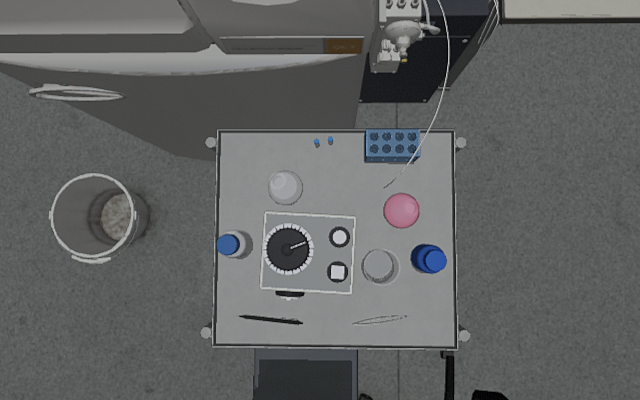

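The top view shows the pump at about (308,253), the dial at (289,249) with its pointer towards the right and slightly up, the round key at (340,237) and the square key at (338,271). The flask is at (285,187), the beaker at (380,266) and the bottle at (235,244). Next I'll zoom in and measure.

```bash
cat > h.py <<'E'
import cv2,numpy as np
from scipy.spatial.transform import Rotation as R
from cell import manip
np.set_printoptions(precision=2,suppress=True)
def ray(n,u,v):
    m=manip.camera_model(n);d=R.from_euler('xyz',m['attitude']).as_matrix()@np.linalg.inv(m['K'])@[u,v,1]
    return np.array(m['eye']),d
def px(n,u,v,z):
    e,d=ray(n,u,v);return e+d*(z-e[2])/d[2]
def proj(n,p):
    m=manip.camera_model(n);q=np.array(m['K'])@(R.from_euler('xyz',m['attitude']).as_matrix().T@(np.array(p)-m['eye']));return q[:2]/q[2]
E
python3 - <<'E'
from h import *
im=cv2.imread('pics/top0.png');c=im[180:310,210:410];cv2.imwrite('pics/topz.png',cv2.resize(c,None,fx=4,fy=4,interpolation=cv2.INTER_CUBIC))
g=cv2.cvtColor(im,cv2.COLOR_BGR2GRAY)
print("corners of trolley?",px('top',289,249,89))
# dark mask dial, white keys
sub=np.zeros_like(g);sub[215:292,262:354]=1
for nm,mask in(("dark",(g<70)),("white",g>225)):
    cs,_=cv2.findContours((mask*sub).astype(np.uint8),cv2.RETR_EXTERNAL,cv2.CHAIN_APPROX_NONE)
    for k in cs:
        if cv2.contourArea(k)>25:
            (x,y),r=cv2.minEnclosingCircle(k);M=cv2.moments(k);print(nm,(x,y),r,M['m10']/M['m00'],M['m01']/M['m00'],cv2.contourArea(k),px('top',x,y,89 if nm=='dark' else 85))
E
```

```text
corners of trolley? [514.31  -9.56  89.  ]
dark (337.1204528808594, 271.51458740234375) 10.486175537109375 337.13709677419354 271.6236559139785 310.0 [ 470.57 -105.68   89.  ]
dark (287.5053405761719, 248.95677185058594) 21.67123031616211 287.60803957946814 248.81224489795918 1347.5 [514.38  -6.57  89.  ]
dark (339.10870361328125, 236.71739196777344) 10.257875442504883 339.09 236.6972222222222 300.0 [ 539.3  -109.41   89.  ]
```

View pics/topz.png

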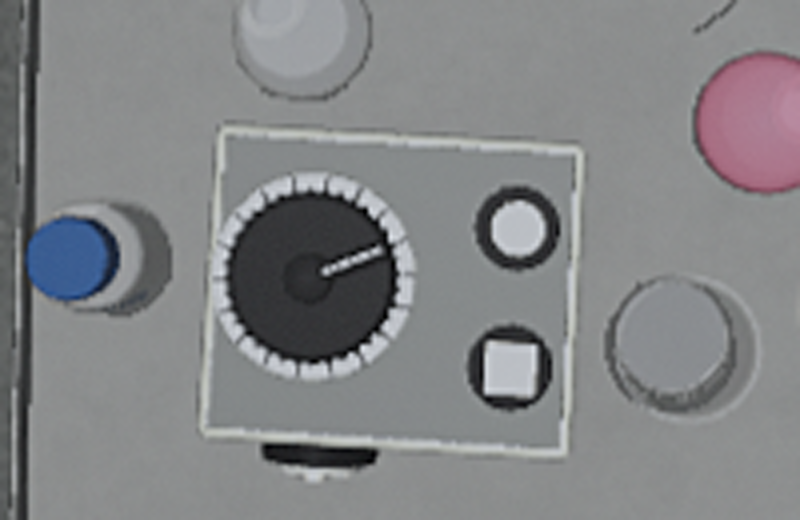

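Run:
```python
from h import *
im=cv2.imread('pics/top0.png');g=cv2.cvtColor(im,cv2.COLOR_BGR2GRAY)
C=np.array([514.9,-6.3])
# ring fit: bright pixels in annulus
v,u=np.nonzero(g>165);P=[]
for a,b in zip(u,v):
    if 255<a<320 and 215<b<285:
        p=px('top',a,b,78)[:2];r=np.hypot(*(p-C))
        if 42<r<54:P.append(p)
P=np.array(P);print('ring mean',P.mean(0),len(P)); (c,r)=cv2.minEnclosingCircle(P.astype(np.float32));print(c,r)
# white keys
for z,(x0,x1,y0,y1) in (('round',(328,352,226,248)),('square',(326,350,260,284))):
    m=g[y0:y1,x0:x1]>150;n,l,s,ce=cv2.connectedComponentsWithStats(m.astype(np.uint8))
    for i in range(1,n):
        if 60<s[i,4]<300:print(z,s[i],px('top',*(ce[i]+[x0,y0]),85))
# pointer line
m=np.zeros_like(g);m[236:262,290:306]=1
v,u=np.nonzero((g>110)&(m>0));
Q=[];
for a,b in zip(u,v):
    p=px('top',a,b,106.5)[:2]
    if np.hypot(*(p-C))<43:Q.append(p)
Q=np.array(Q);print(len(Q));l=cv2.fitLine(Q.astype(np.float32),cv2.DIST_L2,0,.01,.01).ravel();print(l,np.degrees(np.arctan2(l[1],l[0])))
print(Q-C); print(np.degrees(np.arctan2((Q-C)[:,1],(Q-C)[:,0])))
# objects
s=cv2.imread('pics/scene0.png')
for nm,p in dict(dial=[514.9,-6.3,89],start=[539,-109.5,85],stop=[470.5,-105.7,85]).items():print(nm,proj('scene',p))
c=s[150:300,230:420];cv2.imwrite('pics/sz.png',cv2.resize(c,None,fx=4,fy=4,interpolation=cv2.INTER_CUBIC))
```

```text
ring mean [515.22  -5.73] 470
(514.3414916992188, -4.956684112548828) 52.501678466796875
round [  5   4  13  14 142] [ 539.09 -109.15   85.  ]
square [  5   5  13  14 167] [ 469.43 -105.49   85.  ]
25
[  0.38  -0.92 523.21 -27.95] -67.53606
[[ 13.91 -32.41]
 [ 13.92 -34.37]
 [ 11.92 -26.55]
 [ 11.94 -28.51]
 [ 11.95 -30.47]
 [ 11.96 -32.43]
 [ 11.97 -34.39]
 [  9.95 -22.65]
 [  9.97 -24.61]
 [  9.98 -26.57]
 [  9.99 -28.53]
 [  7.97 -16.79]
 [  7.98 -18.75]
 [  7.99 -20.71]
 [  8.01 -22.67]
 [  8.02 -24.63]
 [  6.   -12.89]
 [  6.01 -14.85]
 [  6.02 -16.81]
 [  6.04 -18.77]
 [  4.03  -8.99]
 [  4.04 -10.95]
 [  4.05 -12.91]
 [  2.08  -9.01]
 [  2.1  -10.97]]
[-66.78 -67.95 -65.82 -67.28 -68.59 -69.76 -70.81 -66.28 -67.96 -69.42
 -70.7  -64.61 -66.94 -68.89 -70.55 -71.97 -65.04 -67.96 -70.29 -72.17
 -65.86 -69.75 -72.57 -76.98 -79.18]
dial [328.07 211.33]
start [339.35 190.41]
stop [367.81 198.07]
```

View pics/sz.png

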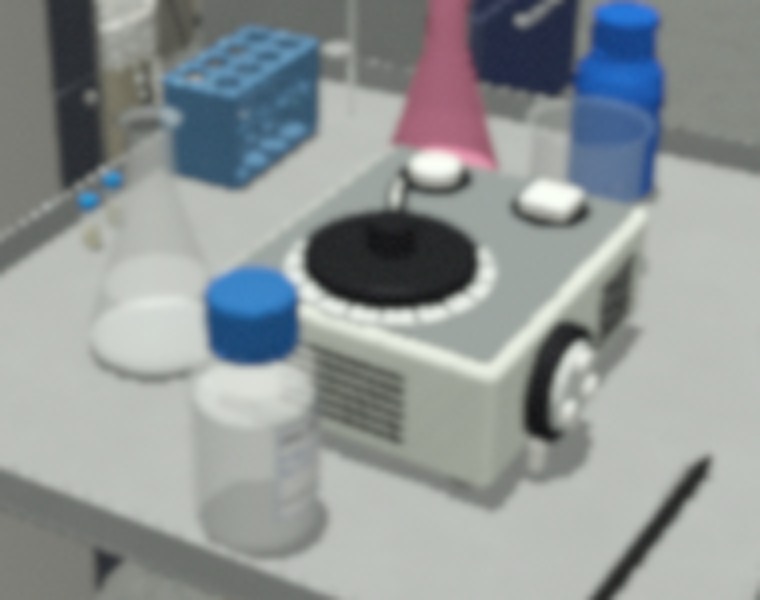

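send_rows([
  [[-0.012,-0.01,0],0],
  [[-0.034,-0.028,0],0],
  [[-0.056,-0.047,0],0],
  [[-0.079,-0.065,0],0],
  [[-0.101,-0.084,0],0],
  [[-0.124,-0.103,0],0],
  [[-0.146,-0.121,0],0],
  [[-0.168,-0.14,0],0],
], hand=1, force=40)

```text
clock: 0.77
eef_pos: [263.9, 355.0, 205.3]
eef_rot: [-3.141, -0.0, 2.894]
wrist_force: [0.3, -0.3, 0.1]
finger_gap: 44.0
```

send_rows([
  [[-0.022,-0.019,0],0],
  [[-0.045,-0.037,0],0],
  [[-0.067,-0.056,0],0],
  [[-0.09,-0.075,0],0],
  [[-0.112,-0.093,0],0],
  [[-0.134,-0.112,0],0],
  [[-0.157,-0.13,0],0],
  [[-0.179,-0.149,0],0],
])

```text
clock: 1.43
eef_pos: [401.0, 166.6, 205.4]
eef_rot: [-3.142, -0.0, 2.894]
wrist_force: [0.8, 1.3, 0.3]
finger_gap: 0.4
```

send_rows([
  [[-0.022,-0.019,0],0],
  [[-0.045,-0.037,0],0],
  [[-0.067,-0.056,0],0],
  [[-0.09,-0.075,0],0],
  [[-0.112,-0.093,0],0],
  [[-0.134,-0.112,0],0],
  [[-0.157,-0.13,0],0],
  [[-0.179,-0.149,0],0],
])

```text
clock: 2.1
eef_pos: [538.0, -21.7, 205.1]
eef_rot: [-3.142, -0.001, 2.894]
wrist_force: [0.1, -0.3, 0.2]
finger_gap: 0.2
```

send_rows([
  [[-0.002,-0.001,0.008],-0.1],
  [[-0.004,-0.002,0.016],-0.2],
  [[-0.006,-0.003,0.024],-0.3],
  [[-0.008,-0.004,0.032],-0.4],
  [[-0.01,-0.006,0.042],-0.5],
  [[-0.01,-0.006,0.05],-0.6],
  [[-0.01,-0.006,0.055],-0.625],
  [[-0.01,-0.006,0.055],-0.625],
])

```text
clock: 2.77
eef_pos: [545.1, -28.7, 149.2]
eef_rot: [3.141, -0.002, -2.765]
wrist_force: [0.3, 0.6, -0.5]
finger_gap: 0.5
```

Run:
```python
from h import *
a=manip.camera('top');b=manip.camera('scene')
o=np.hstack([cv2.resize(a[200:300,250:360],None,fx=3.6,fy=3.6),cv2.resize(b[130:230,280:390],None,fx=3.6,fy=3.6)])
cv2.imwrite('pics/a1.png',o[:,:,::-1])
s=manip.read_state();print(s['eef_pos'],s['eef_rot'],s['joints'])
print(proj('scene',s['eef_pos']),proj('top',s['eef_pos']))
```

```text
[545.64 -28.66 150.63] [ 3.14 -0.   -2.77] [-0.12  0.34  1.6   0.    1.2  -2.06]
[320.01 175.51] [295.92 233.45]
```

View pics/a1.png

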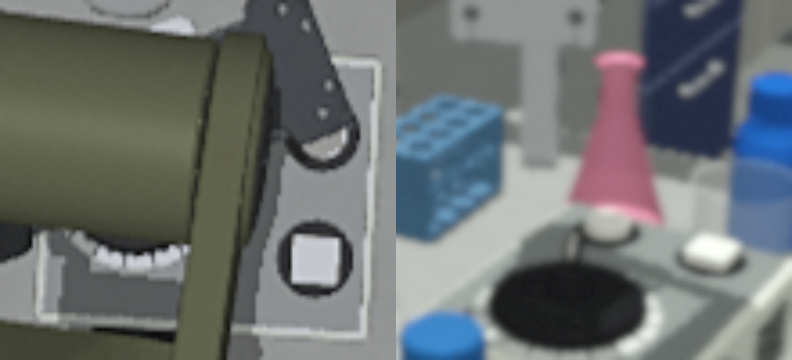

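The measured TCP projects onto the fingertip, at (540,164) in the right crop. The pointer shows at (575,245) there, so the geometry is consistent. Next I'll descend beside the pointer.

send_rows([
  [[0,0,0.008],0],
  [[0,0,0.018],0],
  [[0,0,0.028],0],
  [[0,0,0.038],0],
  [[0,0,0.046],0],
  [[0,0,0.052],0],
  [[0,0,0.056],0],
  [[0,0,0.056],0],
])

```text
clock: 3.53
eef_pos: [545.3, -28.7, 93.5]
eef_rot: [3.141, -0.001, -2.765]
wrist_force: [-0.2, -0.1, -0.8]
finger_gap: 0.7
```

```bash
cat >> h.py <<'E'
C=np.array([515.,-6.])
def pose(phi,r=33,th0=-68.5,off=12.5):
    th=np.radians(th0-phi);u=np.array([np.cos(th),np.sin(th)]);t=np.array([np.sin(th),-np.cos(th)])
    return C+r*u-off*t, th-np.pi/2
def plan(cur,yaw,phis,**k):
    x=np.array([np.cos(yaw),np.sin(yaw)]);y=np.array([np.sin(yaw),-np.cos(yaw)])
    for f in phis:
        p,w=pose(f,**k);d=p-cur;tu=-(w-yaw);tu=(tu+np.pi)%(2*np.pi)-np.pi
        print(f,np.round([d@x/1000,d@y/1000],4),round(tu,3))
def snap(name):
    b=manip.camera('scene');cv2.imwrite(f'pics/{name}.png',cv2.resize(b[150:250,270:400],None,fx=5,fy=5,interpolation=cv2.INTER_CUBIC)[:,:,::-1])
E
python3 - <<'E'
from h import *
snap('b1');s=manip.read_state();print(s['eef_pos'],s['eef_rot'],s['wrist_force'])
plan(np.array([545.6,-28.7]),-2.765,[-6,-4,-2,0,2,4,6,8,10,12])
E
```

```text
[545.57 -28.7   94.17] [ 3.14 -0.   -2.76] [ 0.26 -0.57  0.57]
-6 [0. 0.] -0.103
-4 [0.01 0.  ] -0.068
-2 [ 0.01 -0.  ] -0.034
0 [ 0.01 -0.  ] 0.001
2 [ 0.01 -0.  ] 0.036
4 [ 0.01 -0.  ] 0.071
6 [ 0.01 -0.  ] 0.106
8 [ 0.01 -0.  ] 0.141
10 [ 0.01 -0.  ] 0.176
12 [ 0.01 -0.  ] 0.211
```

View pics/b1.png

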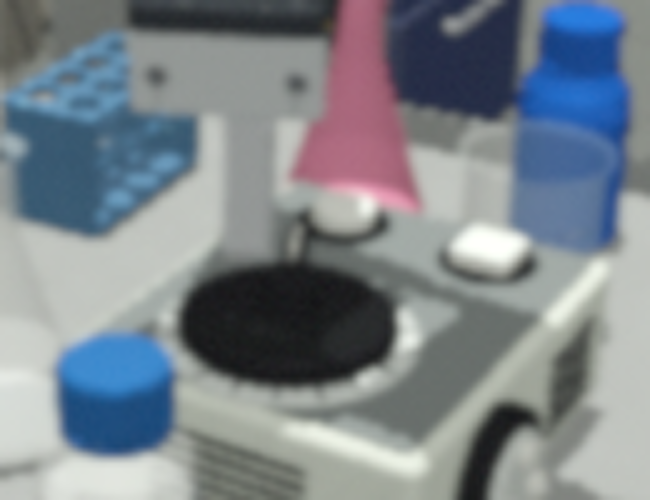

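The fingertip stands at (250,190–260) in the crop, just left of the pointer at (295,240), with nothing touching.

```bash
sed -i 's|np.round(\[d@x/1000,d@y/1000\],4)|np.round([d@x,d@y],1)|' h.py
python3 - <<'E'
from h import *
plan(np.array([545.6,-28.7]),-2.765,[0,2,4,6,8])
E
```

```text
0 [ 7.7 -0.7] 0.001
2 [ 8.8 -1.1] 0.036
4 [10.  -1.4] 0.071
6 [11.2 -1.8] 0.106
8 [12.4 -2.1] 0.141
```

send_rows([
  [[0.002,0,0],0],
  [[0.004,0,0],0],
  [[0.006,-0.0005,0],0],
  [[0.007,-0.0007,0],0],
  [[0.0077,-0.0007,0],0],
  [[0.0088,-0.0011,0],0.036],
  [[0.0088,-0.0011,0],0.036],
  [[0.0088,-0.0011,0],0.036],
])

```text
clock: 4.25
eef_pos: [538.5, -32.7, 94.9]
eef_rot: [-3.141, 0.002, -2.801]
wrist_force: [4.4, 3.4, -1.2]
finger_gap: 0.5
```

Run:
```python
from h import *
snap('b2');s=manip.read_state();print(s['eef_pos'],s['eef_rot'],s['wrist_force'],s['moment'])
for f in(0,2,4,6):print(pose(f))
```

```text
[538.53 -32.76  94.89] [-3.14  0.   -2.8 ] [ 5.17  3.25 -1.01] [ 0.65 -0.9  -0.12]
(array([538.72, -32.12]), np.float64(-2.7663468644110125))
(array([537.8 , -32.93]), np.float64(-2.8012534494508987))
(array([536.84, -33.71]), np.float64(-2.836160034490786))
(array([535.86, -34.46]), np.float64(-2.871066619530672))
```

View pics/b2.png

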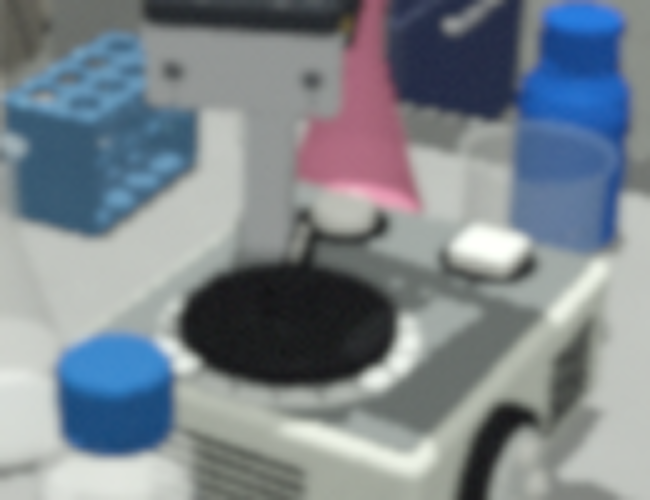

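Contact is made at about 6 N, near phi 0 as expected. Now I'll follow the arc.

Run:
```python
from h import *
for a in (2,16,32,48,62):
    p,w=pose(a);print('from',a);plan(p,w,[a+2*i for i in range(1,9)])
```

```text
from 2
4 [ 1.2 -0.4] 0.035
6 [ 2.3 -0.8] 0.07
8 [ 3.5 -1.1] 0.105
10 [ 4.7 -1.4] 0.14
12 [ 5.9 -1.7] 0.175
14 [ 7.1 -1.9] 0.209
16 [ 8.4 -2. ] 0.244
18 [ 9.6 -2.2] 0.279
from 16
18 [ 1.2 -0.4] 0.035
20 [ 2.3 -0.8] 0.07
22 [ 3.5 -1.1] 0.105
24 [ 4.7 -1.4] 0.14
26 [ 5.9 -1.7] 0.175
28 [ 7.1 -1.9] 0.209
30 [ 8.4 -2. ] 0.244
32 [ 9.6 -2.2] 0.279
from 32
34 [ 1.2 -0.4] 0.035
36 [ 2.3 -0.8] 0.07
38 [ 3.5 -1.1] 0.105
40 [ 4.7 -1.4] 0.14
42 [ 5.9 -1.7] 0.175
44 [ 7.1 -1.9] 0.209
46 [ 8.4 -2. ] 0.244
48 [ 9.6 -2.2] 0.279
from 48
50 [ 1.2 -0.4] 0.035
52 [ 2.3 -0.8] 0.07
54 [ 3.5 -1.1] 0.105
56 [ 4.7 -1.4] 0.14
58 [ 5.9 -1.7] 0.175
60 [ 7.1 -1.9] 0.209
62 [ 8.4 -2. ] 0.244
64 [ 9.6 -2.2] 0.279
from 62
64 [ 1.2 -0.4] 0.035
66 [ 2.3 -0.8] 0.07
68 [ 3.5 -1.1] 0.105
70 [ 4.7 -1.4] 0.14
72 [ 5.9 -1.7] 0.175
74 [ 7.1 -1.9] 0.209
76 [ 8.4 -2. ] 0.244
78 [ 9.6 -2.2] 0.279
```

send_rows([
  [[0.0012,-0.0004,0],0.035],
  [[0.0023,-0.0008,0],0.07],
  [[0.0035,-0.0011,0],0.105],
  [[0.0047,-0.0014,0],0.14],
  [[0.0059,-0.0017,0],0.175],
  [[0.0071,-0.0019,0],0.209],
  [[0.0084,-0.002,0],0.244],
  [[0.0084,-0.002,0],0.244],
])

```text
clock: 4.97
eef_pos: [530.6, -37.8, 94.6]
eef_rot: [-3.141, 0.0, -3.046]
wrist_force: [1.2, 1.0, -0.3]
finger_gap: 0.4
```

```bash
cat >> h.py <<'E'
def rep(name,phi):
    snap(name);s=manip.read_state();p,w=pose(phi);t=np.array([np.cos(w),np.sin(w)]);rd=np.array([np.cos(w+np.pi/2),np.sin(w+np.pi/2)])
    f=s['wrist_force'];d=s['eef_pos'][:2]-p
    print(s['clock'],s['eef_pos'],s['eef_rot'][2],'lag t,r',d@t,d@rd,'F t,r,z',f[:2]@t,f[:2]@rd,f[2],s['joints'][5])
E
python3 -c "
from h import *
rep('b3',16)"
```

```text
5.0167 [530.66 -37.77  94.61] -3.043938155284328 lag t,r -0.04750451182142149 0.12441874268625149 F t,r,z -1.438312534938145 -0.32195661600280473 -0.847636411469725 -1.8082692867104362
```

View pics/b3.png

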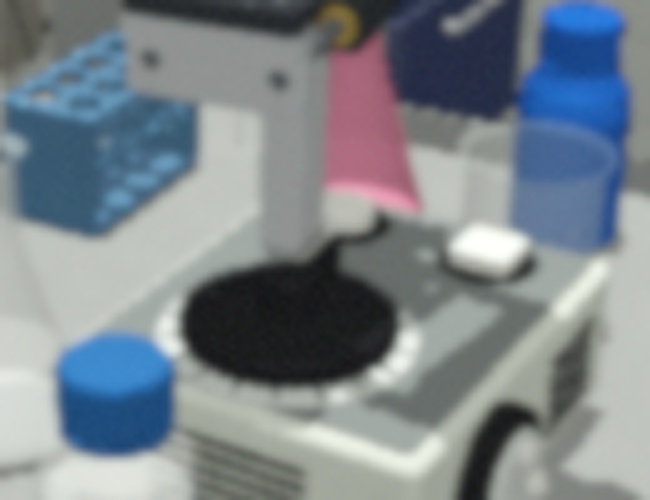

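The first click is passed: the force has dropped and the pointer now shows at (325,258), ahead of the finger. I'll go on to phi 32.

send_rows([
  [[0.0012,-0.0004,0],0.035],
  [[0.0023,-0.0008,0],0.07],
  [[0.0035,-0.0011,0],0.105],
  [[0.0047,-0.0014,0],0.14],
  [[0.0059,-0.0017,0],0.175],
  [[0.0071,-0.0019,0],0.209],
  [[0.0084,-0.002,0],0.244],
  [[0.0096,-0.0022,0],0.279],
])

```text
clock: 5.68
eef_pos: [521.1, -40.9, 94.5]
eef_rot: [-3.141, -0.0, 2.96]
wrist_force: [-0.2, -0.4, 1.1]
finger_gap: 0.3
```

```bash
python3 -c "
from h import *
rep('b4',32)"
```

```text
5.7333 [520.97 -40.89  94.45] 2.956931262170893 lag t,r 0.2749611824538538 0.2177008459994612 F t,r,z 0.3539897633852756 -0.9723013206107359 -0.3191035461360478 -1.5343358412655184
```

View pics/b4.png

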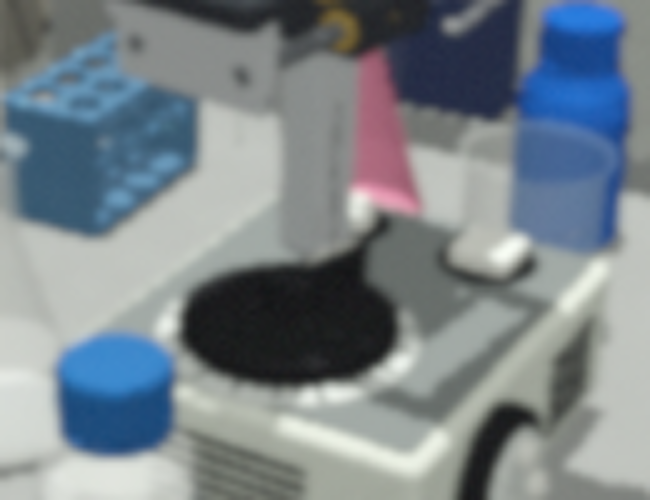

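send_rows([
  [[0.0012,-0.0004,0],0.035],
  [[0.0023,-0.0008,0],0.07],
  [[0.0035,-0.0011,0],0.105],
  [[0.0047,-0.0014,0],0.14],
  [[0.0059,-0.0017,0],0.175],
  [[0.0071,-0.0019,0],0.209],
  [[0.0084,-0.002,0],0.244],
  [[0.0096,-0.0022,0],0.279],
])

```text
clock: 6.4
eef_pos: [511.7, -41.3, 94.6]
eef_rot: [3.141, 0.001, 2.681]
wrist_force: [0.4, -0.5, -0.5]
finger_gap: 0.3
```

```bash
python3 -c "
from h import *
rep('b5',48)"
```

```text
6.45 [511.29 -41.26  94.45] 2.678487216184749 lag t,r 0.08371120014813224 0.21004473411028282 F t,r,z 0.41195530988007106 -0.16615741562193864 -0.3791104316374578 -1.259488813876152
```

View pics/b5.png

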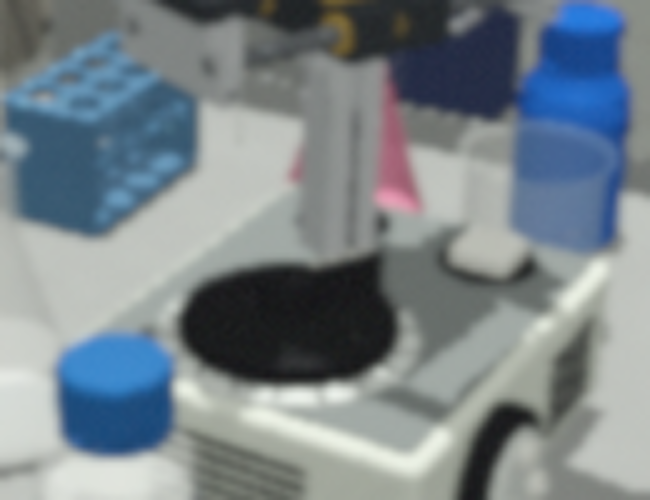

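```bash
cat > an.py <<'E'
from h import *
import sys
n=sys.argv[1]
im=cv2.imread(f'pics/{n}.png');im=np.clip(((im/255.)**.45)*255*1.0,0,255).astype(np.uint8)
for k in range(6):
    th=np.radians(-68.5-20*k)
    for z,col in((106.5,(0,0,255)),(89,(0,255,0))):
        a=[(np.array(proj('scene',[*(C+r*np.array([np.cos(th),np.sin(th)])),z]))-[270,150])*5 for r in(12,42)]
        cv2.line(im,tuple(int(v) for v in a[0]),tuple(int(v) for v in a[1]),col,1)
    cv2.putText(im,str(k),tuple(int(v) for v in a[1]),0,.5,(255,255,0),1)
o=cv2.imread(f'pics/{n}.png');o=np.clip(((o/255.)**.4)*255,0,255).astype(np.uint8)
cv2.imwrite(f'pics/{n}_an.png',cv2.resize(np.hstack([im[180:420,130:450],o[180:420,130:450]]),None,fx=1.25,fy=1.25))
E
python3 an.py b5
```

```text
(no output)
```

View pics/b5_an.png

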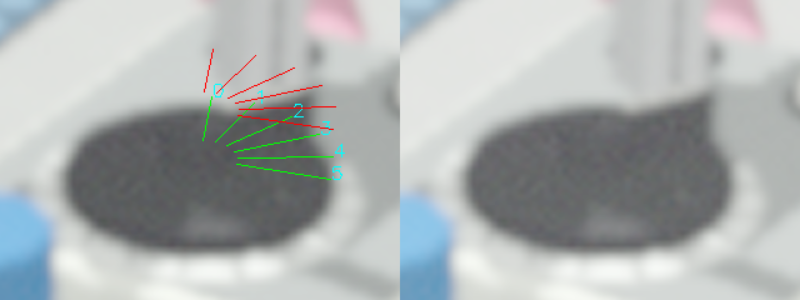

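The pointer's end shows at about x = 312 in the right panel, between the projected click 2 (298) and click 3 (323). It is being held near the crest, so the force is about 0. I'll go on a little.

send_rows([
  [[0.0012,-0.0004,0],0.035],
  [[0.0023,-0.0008,0],0.07],
  [[0.0035,-0.0011,0],0.105],
  [[0.0047,-0.0014,0],0.14],
  [[0.0047,-0.0014,0],0.14],
  [[0.0047,-0.0014,0],0.14],
  [[0.0047,-0.0014,0],0.14],
  [[0.0047,-0.0014,0],0.14],
])

```text
clock: 7.12
eef_pos: [506.7, -40.4, 94.5]
eef_rot: [-3.142, 0.0, 2.542]
wrist_force: [0.1, -1.0, -0.3]
finger_gap: 0.4
```

```bash
python3 -c "
from h import *
rep('b6',56)"; python3 an.py b6
```

```text
7.1667 [506.7  -40.45  94.49] 2.54193416232582 lag t,r -0.1700352808667772 0.08997940891644612 F t,r,z -1.8814996017951917 0.12193639287061436 -0.7613233347673025 -1.1227585856477584
```

View pics/b6_an.png

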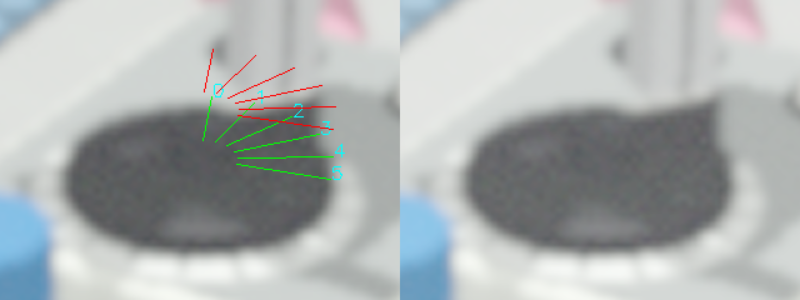

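send_rows([
  [[0.0012,-0.0004,0],0.035],
  [[0.0023,-0.0008,0],0.07],
  [[0.0035,-0.0011,0],0.105],
  [[0.0047,-0.0014,0],0.14],
  [[0.0047,-0.0014,0],0.14],
  [[0.0047,-0.0014,0],0.14],
  [[0.0047,-0.0014,0],0.14],
  [[0.0047,-0.0014,0],0.14],
])

```text
clock: 7.83
eef_pos: [502.5, -39.2, 94.6]
eef_rot: [3.141, 0.001, 2.401]
wrist_force: [4.2, -3.4, -2.4]
finger_gap: 0.7
```

```bash
python3 -c "
from h import *
rep('b7',64)
for n in('b4','b5','b6','b7'):
    g=cv2.cvtColor(cv2.imread(f'pics/{n}.png'),cv2.COLOR_BGR2GRAY).astype(int)
    print(n,[next((x for x in range(330,430) if g[y,x]>75),None) for y in range(255,310,5)])
"; python3 an.py b7
```

```text
7.8833 [502.5  -39.2   94.56] 2.401496741182676 lag t,r -0.7132996765013092 -0.07552360549731675 F t,r,z -6.358683169367521 -1.634000924391826 -2.98924118513293 -0.980855173732145
b4 [330, 368, 368, 367, 367, 368, 375, 381, 387, 392, 395]
b5 [330, 330, 330, 383, 383, 382, 383, 384, 387, 390, 393]
b6 [330, 330, 330, 388, 388, 388, 388, 388, 389, 393, 395]
b7 [330, 330, 330, 330, 390, 391, 391, 391, 392, 393, 395]
```

View pics/b7_an.png

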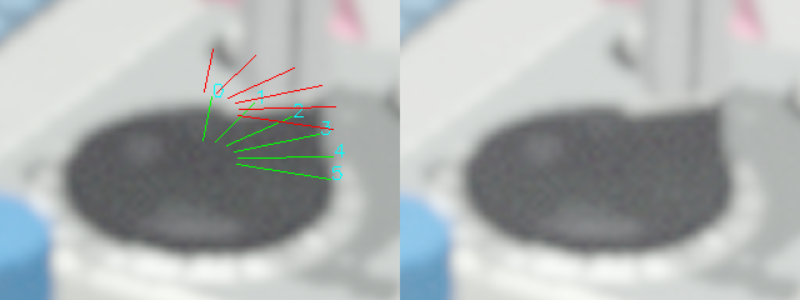

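send_rows([
  [[0.0012,-0.0004,0],0.035],
  [[0.0023,-0.0008,0],0.07],
  [[0.0029,-0.001,0],0.088],
  [[0.0035,-0.0011,0],0.105],
  [[0.0035,-0.0011,0],0.105],
  [[0.0035,-0.0011,0],0.105],
  [[0.0035,-0.0011,0],0.105],
  [[0.0035,-0.0011,0],0.105],
])

```text
clock: 8.55
eef_pos: [498.6, -37.4, 94.5]
eef_rot: [-3.142, -0.0, 2.296]
wrist_force: [-0.2, -0.1, 0.3]
finger_gap: 0.1
```

```bash
python3 -c "
from h import *
rep('b8',70)
for n in('b7','b8'):
    g=cv2.cvtColor(cv2.imread(f'pics/{n}.png'),cv2.COLOR_BGR2GRAY).astype(int)
    print(n,[next((x for x in range(330,430) if g[y,x]>75),None) for y in range(255,310,5)])
"; python3 an.py b8
```

```text
8.6 [498.61 -37.32  94.43] 2.296226061766126 lag t,r -0.0975285181167191 0.03286711491214391 F t,r,z -0.09978755085839604 0.7119781547148754 0.20629397929513932 -0.873412003302769
b7 [330, 330, 330, 330, 390, 391, 391, 391, 392, 393, 395]
b8 [330, 330, 330, 330, 331, 394, 396, 396, 396, 396, 396]
```

View pics/b8_an.png

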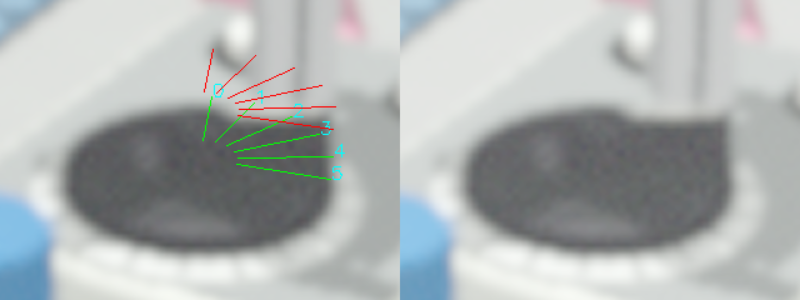

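send_rows([
  [[0.0006,-0.0002,0],0.0175],
  [[0.0012,-0.0004,0],0.035],
  [[0.0018,-0.0006,0],0.052],
  [[0.0018,-0.0006,0],0.052],
  [[0.0018,-0.0006,0],0.052],
  [[0.0018,-0.0006,0],0.052],
  [[0.0018,-0.0006,0],0.052],
  [[0.0018,-0.0006,0],0.052],
])

```text
clock: 9.27
eef_pos: [497.0, -36.4, 94.5]
eef_rot: [3.142, 0.0, 2.244]
wrist_force: [-0.2, -0.2, -0.2]
finger_gap: 0.2
```

```bash
python3 -c "
from h import *
rep('b9',73)
for n in('b8','b9'):
    g=cv2.cvtColor(cv2.imread(f'pics/{n}.png'),cv2.COLOR_BGR2GRAY).astype(int)
    print(n,[next((x for x in range(330,430) if g[y,x]>75),None) for y in range(255,310,5)])
"
```

```text
9.3167 [496.98 -36.38  94.45] 2.2438756557229977 lag t,r -0.05510243409571849 0.01447369095713992 F t,r,z 0.5002088169311109 -0.3148427246664201 -0.10383383611041758 -0.8196810730652033
b8 [330, 330, 330, 330, 331, 394, 396, 396, 396, 396, 396]
b9 [330, 330, 330, 330, 330, 394, 396, 396, 396, 396, 397]
```

The pointer's edge stayed put (396 both times) while the finger moved on 3° with no force, so it has sprung on into click 4. I'll back off and lift.

send_rows([
  [[-0.003,0,0],0],
  [[-0.006,0,0],0],
  [[-0.008,0,0],0],
  [[-0.008,0,-0.006],0],
  [[-0.008,0,-0.016],0],
  [[-0.008,0,-0.028],0],
  [[-0.008,0,-0.04],0],
  [[-0.008,0,-0.05],0],
])

```text
clock: 9.98
eef_pos: [502.2, -42.7, 146.3]
eef_rot: [3.141, 0.001, 2.244]
wrist_force: [-0.3, 0.5, 0.5]
finger_gap: 0.4
```

```bash
python3 -c "
from h import *
rep('c1',73)
s=manip.read_state();y=s['eef_rot'][2];d=np.array([539.1,-109.2])-s['eef_pos'][:2];print(y,d@[np.cos(y),np.sin(y)],d@[np.sin(y),-np.cos(y)])
"; python3 an.py c1
```

```text
10.0333 [502.91 -42.73 147.87] 2.2438752908180666 lag t,r -8.722460808677264 -0.6729757156856474 F t,r,z -0.3576011598547186 -0.491624593564692 3.226394514047797 -0.8304666597034894
2.2438752908180666 -74.53054003462387 -13.139648940456729
```

View pics/c1_an.png

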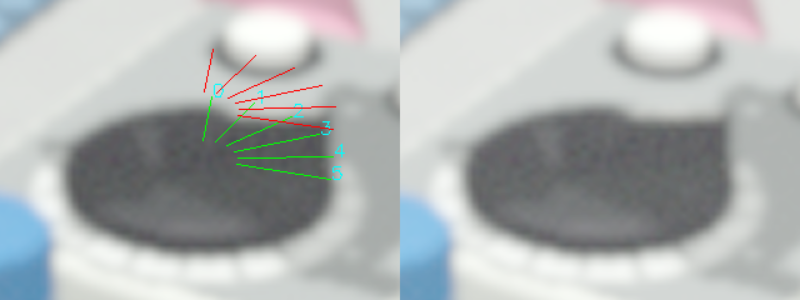

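send_rows([
  [[-0.009,-0.0015,0],0],
  [[-0.018,-0.003,0],0],
  [[-0.028,-0.005,0],0],
  [[-0.038,-0.007,0],0],
  [[-0.048,-0.0085,0],0],
  [[-0.058,-0.01,0],0],
  [[-0.068,-0.012,0],0],
  [[-0.0745,-0.013,0],0],
])

```text
clock: 10.7
eef_pos: [538.7, -110.3, 144.2]
eef_rot: [-3.141, -0.0, 2.243]
wrist_force: [0.7, 0.5, -0.9]
finger_gap: 0.5
```

```bash
python3 -c "
from h import *
a=manip.camera('top');cv2.imwrite('pics/c2.png',cv2.resize(a[190:310,220:400],None,fx=4,fy=4,interpolation=cv2.INTER_CUBIC)[:,:,::-1])
s=manip.read_state();print(s['eef_pos'],proj('scene',s['eef_pos']))
snap('c2s')
"
```

```text
[ 538.95 -110.74  144.24] [340.64 165.36]
```

View pics/c2.png

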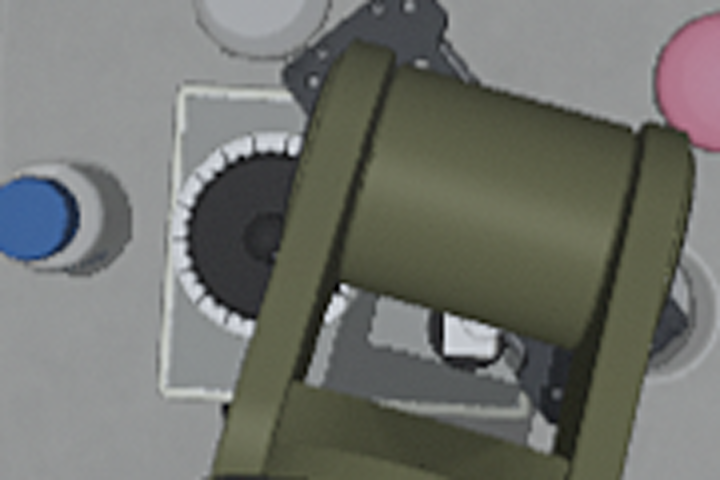

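View pics/c2s.png

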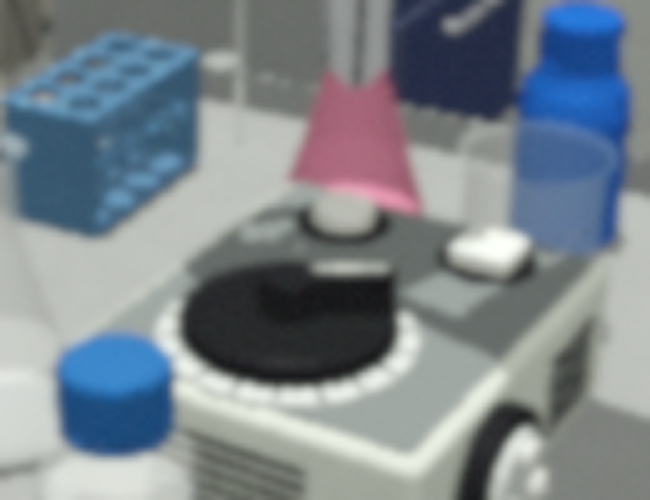

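The top view is blocked by the wrist. The scene view shows the white line from (310,268) to (390,268). I'll convert that line to an angle.

```bash
python3 -c "
from h import *
g=cv2.cvtColor(cv2.imread('pics/c2s.png'),cv2.COLOR_BGR2GRAY)
cy=[(u,np.average(np.arange(258,280),weights=np.clip(g[258:280,u].astype(float)-110,0,None)+1e-6)) for u in range(320,384,8)];print(np.array(cy))
P=np.array([px('scene',270+(u-2)/5,150+(v-2)/5,106.5)[:2] for u,v in cy]);l=cv2.fitLine(P.astype(np.float32),cv2.DIST_L2,0,.01,.01).ravel();print(P-C,np.degrees(np.arctan2(l[1],l[0])))
g0=cv2.cvtColor(cv2.imread('pics/sz.png'),cv2.COLOR_BGR2GRAY)
a=px('scene',230+405/4,150+180/4,106.5)[:2];b=px('scene',230+393/4,150+212/4,106.5)[:2];print('before',a-C,b-C,np.degrees(np.arctan2(*(a-b)[::-1])))
"
```

```text
[[320.   266.02]
 [328.   266.21]
 [336.   266.28]
 [344.   266.34]
 [352.   266.33]
 [360.   266.16]
 [368.   266.  ]
 [376.   265.98]]
[[ -7.89  -7.9 ]
 [-10.68  -9.3 ]
 [-13.42 -10.78]
 [-16.17 -12.27]
 [-18.88 -13.81]
 [-21.54 -15.48]
 [-24.21 -17.13]
 [-26.92 -18.69]] 29.74879
before [ 11.15 -35.99] [ 0.84 -2.04] -73.11246219861792
```

The pointer stands at −150°, against about −70° at the start. That is 80° clockwise, or four clicks. Now for the start key: go to just above it, then press slowly.

send_rows([
  [[0.0005,0.0005,0.008],0],
  [[0.001,0.001,0.018],0],
  [[0.001,0.001,0.028],0],
  [[0.001,0.001,0.038],0],
  [[0.001,0.001,0.046],0],
  [[0.001,0.001,0.052],0],
  [[0.001,0.001,0.055],0],
  [[0.001,0.001,0.055],0],
])

```text
clock: 11.47
eef_pos: [538.1, -107.5, 88.7]
eef_rot: [-3.141, -0.001, 2.244]
wrist_force: [-0.4, 0.8, 1.0]
finger_gap: 0.7
```

send_rows([
  [[0,0,0.001],0],
  [[0,0,0.003],0],
  [[0,0,0.005],0],
  [[0,0,0.007],0],
  [[0,0,0.0085],0],
  [[0,0,0.0095],0],
  [[0,0,0.01],0],
  [[0,0,0.01],0],
])

```text
clock: 12.13
eef_pos: [538.8, -107.7, 80.4]
eef_rot: [3.141, 0.001, 2.244]
wrist_force: [-2.8, 1.3, 11.0]
finger_gap: 0.2
```

```bash
python3 -c "
from h import *
snap('d1');s=manip.read_state();print(s['eef_pos'],s['wrist_force'])"
```

```text
[ 538.74 -107.68   80.41] [-2.82  1.28 11.14]
```

View pics/d1.png

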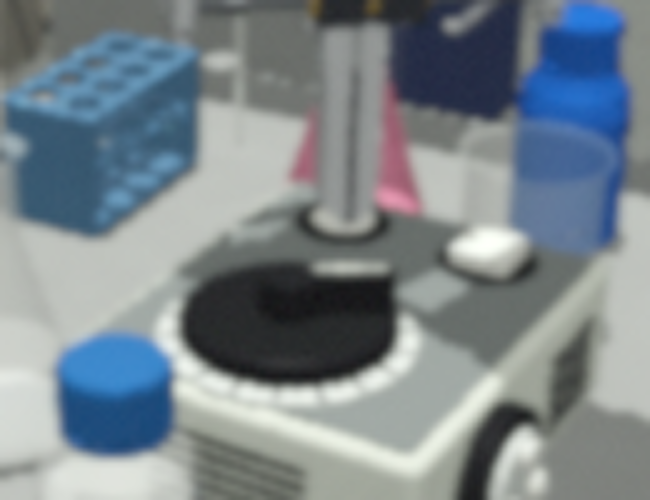

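The key is down: the tip reads z 80.4 and the force is 11 N against the 5 N needed. I'll push 1 mm more to be sure, then release and rise.

send_rows([
  [[0,0,0.0005],0],
  [[0,0,0.001],0],
  [[0,0,0.001],0],
  [[0,0,0.001],0],
  [[0,0,0.001],0],
  [[0,0,0.001],0],
  [[0,0,0.001],0],
  [[0,0,0.001],0],
])

```text
clock: 12.85
eef_pos: [538.8, -107.7, 80.2]
eef_rot: [3.141, 0.001, 2.244]
wrist_force: [-5.8, 1.6, 20.4]
finger_gap: 0.5
```

send_rows([
  [[0,0,-0.002],0],
  [[0,0,-0.006],0],
  [[0,0,-0.012],0],
  [[0,0,-0.022],0],
  [[0,0,-0.034],0],
  [[0,0,-0.048],0],
  [[0,0,-0.064],0],
  [[0,0,-0.08],0],
])

```text
clock: 13.52
eef_pos: [538.3, -107.5, 160.0]
eef_rot: [3.142, 0.0, 2.244]
wrist_force: [-0.1, 1.0, 0.1]
finger_gap: 0.3
```

send_rows([
  [[0,0,-0.02],0],
  [[0,0,-0.045],0],
  [[0,0,-0.07],0],
  [[0,0,-0.085],0],
  [[0,0,-0.09],0],
  [[0,0,-0.09],0],
  [[0,0,-0.09],0],
  [[0,0,-0.09],0],
])

```text
clock: 14.18
eef_pos: [537.9, -107.5, 247.2]
eef_rot: [-3.14, -0.002, 2.244]
wrist_force: [0.0, -0.1, -0.7]
finger_gap: 0.5
```

```bash
python3 -c "
from h import *
b=manip.camera('scene');a=manip.camera('top')
cv2.imwrite('pics/e1.png',np.vstack([cv2.resize(b[150:250,270:400],None,fx=3,fy=3),cv2.resize(a[180:280,230:360],None,fx=3,fy=3)])[:,:,::-1])
s=manip.read_state();print(s['clock'],s['eef_pos'],s['wrist_force'])"
```

```text
14.2833 [ 538.04 -107.52  247.37] [ 0.43 -0.33  0.21]
```

View pics/e1.png

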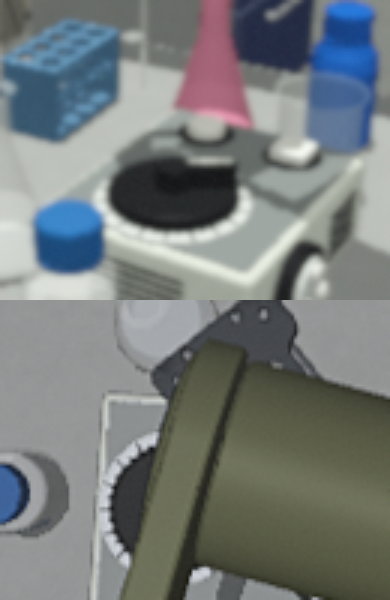

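send_rows([
  [[-0.01,-0.027,0],0],
  [[-0.02,-0.054,0],0],
  [[-0.03,-0.081,0],0],
  [[-0.04,-0.108,0],0],
  [[-0.05,-0.135,0],0],
  [[-0.06,-0.162,0],0],
  [[-0.07,-0.19,0],0],
  [[-0.08,-0.215,0],0],
])

```text
clock: 14.95
eef_pos: [418.9, -305.3, 247.9]
eef_rot: [-3.141, -0.001, 2.244]
wrist_force: [-0.1, -0.3, 0.1]
finger_gap: 0.4
```

```bash
python3 -c "
from h import *
a=manip.camera('top')
cv2.imwrite('pics/f1.png',cv2.resize(a[170:310,210:410],None,fx=4,fy=4,interpolation=cv2.INTER_CUBIC)[:,:,::-1])
snap('f1s')"
```

```text
(no output)
```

View pics/f1.png

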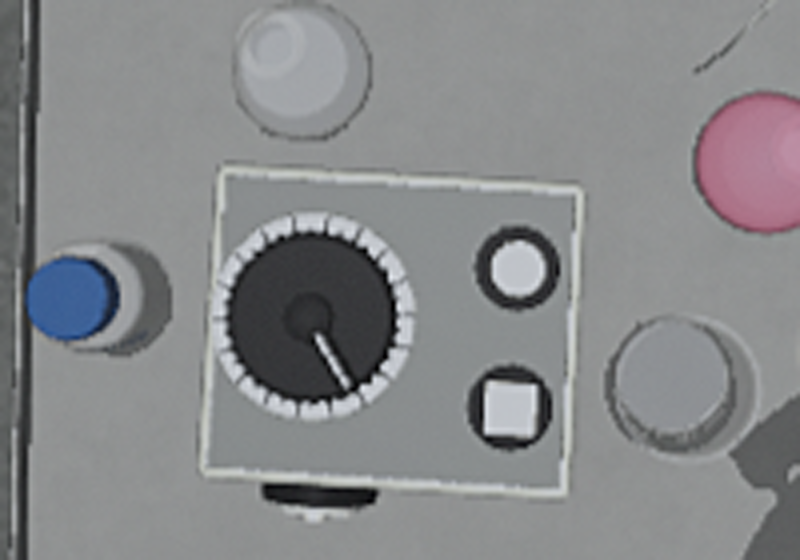

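View pics/f1s.png

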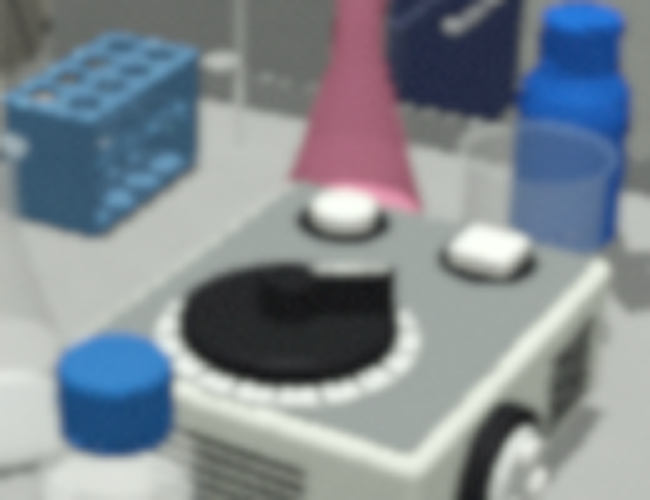

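The white line now runs from (315,333) to (349,388), 58.3° below horizontal. At the start it ran 21.6° above, so it has turned 79.9° clockwise. The start key is up at (517,268), and the bottle, flask and beaker stand where they were.

```bash
python3 -c "
from cell import manip
manip.sign_off()"
```

```text
the job is handed in; nothing more can be done
```

The pump is set four clicks higher and the start key has been pressed once and released. I handed the job in at about 15 s.

- **Dial:** I pushed the pointer clockwise with the side of the closed fingertips, one click at a time. In the final top view it had turned 79.9° from the start, where four clicks are 80°. The scene camera gave 77–82°, a cruder reading that still fits four clicks.
- **Start key:** I pressed it only after the dial was set and checked. It stopped hard with the tip at z ≈ 80.2 mm, where fully down is 80, at up to 20 N. In the last pictures it is up again.
- **Surroundings:** The stop key was not touched. The bottle, beaker and flask look unmoved in the last top view, and the arm was clear of everything at hand-in.

No check failed, but during the push the wrist blocked the top view of the dial. The third and fourth clicks were therefore judged from the force and the scene camera, and the top view confirmed them only at the end.

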